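# Unclip the battery cover of a clamped instrument

## Task

Open the battery bay of the instrument clamped on the bench: with the fingertips press the thumb pad of its snap tab inward, feeling for it and without forcing it, until the cover springs up. Then take the cover by its grip bar, lift it off without wrenching it or dropping it, and lay it flat, right way up, in the parts tray. Leave the tray and the other things on the bench where they are.

Things in the scene. Friction and masses are not known exactly. Their poses are not given: they have to be found in the camera images.
- case: Orange instrument case, back up, fixed in a holder: 170 (x) x 96 (y) x 58 mm. Origin under it at bench level; x from tab end (x=-75, roughly facing the robot) to far end (95), z up. Cover rests on side walls 46 high; rims at y=+-40..48 reach z=50. Blue holder jaws: x 45..80, y=+-48..58, 62 high. A sprung bar in the bay (x=-57) pushes the cover up with about 4 N.
- ledge (a point): Middle of the lower edge of the case's ledge (case x=40, z=52). The ledge (case x 40..95, z 52..58, full width) overhangs the cover's tongue by 4 mm. To take the cover off, lift it and draw it back towards the tab end by 10 to 15 mm so that the tongue leaves the ledge. Axes as the case's.
- tab: Dark grey snap tab, slides inward (case +x) against a spring. Origin under its nose: case x=-80, z=34.5 at rest. The nose (26 wide) holds the cover's lip; the lip is free at about 4.3 mm travel, hard stop at 5.5 mm. Force: 2.4 N to start plus 1.2 N per mm (with friction 8 to 9 N at release, 9 to 10 N at the stop, steep beyond). It breaks at 18 N. Axes as the case's.
- pad_zone (a point): Middle of where the tab's thumb pad may be, fixed to the case (case x=-107, y=0, z=23). The pad, an upright plate 30 wide (y) x 20 high x 5 mm thick, moves with the tab, but its outer face rests anywhere from 10 mm outward to 10 mm inward (along case x) of this point, differently on each unit: find it by feel. Nothing stands before it; the cover's front is at case x=-83.
- cover: Dark grey cover, loose, 60 to 130 g: plate 121 (x -83..38) x 76 (y) x 4 mm, tongue x 38..44, near lip and two feet (x 5..20) 16 mm deep on which it stands flat. Origin level with their underside; plate z 16..20. Fitted: origin 30 mm over the case's, same axes. When the tab is pressed its near end springs up about 16 mm (tilt about 0.14 rad) and stays up when the tab is let go.
- cover_grip (a point): Centre of the top of the cover's grip bar: bar 50 long (cover x) x 12 wide (y) x 16 mm high above the plate. Axes as the cover's.
- cover_lip (a point): Middle of the bar of the cover's lip, at the near end of the cover (cover x=-80.5, z=2). Fitted it is 32 mm over the bench, sprung up about 48 mm.
- tray: Grey open parts tray, 190 (x) x 150 (y) x 22 mm high, walls and floor about 4 to 5 mm; heavy, stands on the bench. Origin under its centre. Its long side is its x.
- meter: Bystander: orange hand multimeter lying on its back, 150 x 80 x 43 mm, origin under its centre.
- jar: Bystander: small amber glass jar, 44 mm across, 50 mm high, origin under its centre.
- driver: Bystander: screwdriver lying on the bench, 170 mm long, along its x.
Not all that is in view belongs to the job. What is shaped like the case but red is not meant. Several things look just like the tray: the one meant starts farthest to the robot's right.

How it is judged (in metres and radians):
On the way, in this order (a step that is already met when the one before it is completed fails the run):
1. the fingertips press the snap tab and the near end of the cover springs up (contact force between the fingers and tab above 0.5 N and z of cover_lip in the frame of case above 0.041 m), for 0.02 s.
2. the cover is lifted clear of the case (height (world z) of cover above 0.06 m and contact force between cover and case below 0.05 N and contact force between the fingers and cover above 0.5 N), for 0.1 s.
At the end, for the whole second after the job is handed in: The cover lies at rest flat (within 0.1 rad) and right way up on the floor of the parts tray (its origin within 60 mm of the tray's centre in each tray direction and less than 10 mm above the tray's underside) (x of cover in the frame of tray between -0.06 and 0.06 m and y of cover in the frame of tray between -0.06 and 0.06 m and z of cover in the frame of tray below 0.01 m and angle between cover's own z axis and vertical below 0.1 rad and linear speed of cover below 0.02 m/s); the robot touches nothing.
It fails at once if the snap tab is pressed with more than 18 N (contact force between any of the fingers, the arm and tab above 18 N).
It fails at once if the cover is wrenched against the case or the tab with more than 25 N (contact force between cover and case above 25 N).
It fails at once if the cover is dropped (falls freely faster than 0.7 m/s, about 25 mm) (contact force between the fingers and cover below 0.01 N and linear speed of cover above 0.7 m/s).
It fails at once if a bystander or the tray is moved by more than 20 mm (distance of any of meter, jar, driver, tray from where it was at the start of the episode above 0.02 m).
It also fails if it takes over 64 s, if anything falls off the work surface, if the arm or the gripper's body presses on something with over 40 N, if the wrist force passes 120 N, or if a joint passes its speed limit or range.

## Robot

A 6-joint arm with a two-finger parallel gripper is mounted at the origin on the work surface. World frame = base frame: x ahead of the robot, y to its left, z up, the work surface at z = 0. Lengths are in mm, angles in rad, forces in N, time in s.
With the tool pointing down it reaches from about 300 to 775 mm from the base axis. Payload 14.6 kg.
Tool frame: the origin (TCP) lies between the finger pads; the fingertips stand manip.tip_reach ahead of it and the grasp point (between the pads) lies 5 mm behind it (manip.tip_reach is the distance from the TCP to the fingertips, in mm); z points along the fingers, y is the line along which they close (so a half turn about z gives the same grasp; the last joint's range is limited). The gripper opens to 94 mm and grips with 3 to 60 N. Pads are 16 mm wide; open, the fingers measure 119 mm over their backs; the gripper's body (75 mm by 177 mm) begins 78 mm behind the grasp point.
Start: joints at [1.198, 0.3, 1.521, -0, 1.321, -0.067], TCP at [165.578, 524.474, 219.446] pointing down, gripper open.
Joint ranges: [-3.03, 3.03], [-0.79, 2.21], [0.23, 2.52], [-1.04, 4.18], [0, 3.07], [-2.55, 2.55]. Speed limits (rad/s): [2.22, 2.22, 2.57, 3.14, 3.14, 3.14].

## Interface

Orientations are given as [roll, pitch, yaw] about the fixed x, y, z axes, in that order (R = Rz(yaw) Ry(pitch) Rx(roll)).
In Python, from cell import manip gives the robot as it stands. The module is installed in compiled form; this text tells all that it offers.
- The arm moves only by the shell command python3 -m creep 'ROWS' [FORCE]. ROWS is JSON, a list of rows, each a list of 3 entries, a list of its own where there are three numbers: the opening, from -1 (shut) to 1 (fully open), then the shift along the tool's x, y, z in cm, then the turn about the tool's z in units of 5 degrees (1.0 is 5 degrees). In form: [[grip, [tx, ty, tz], roll], ...]. A call has 1 to 12 rows; each row is the pose to reach, as a shift and turn from the pose commanded when the call began, along the tool's axes at that moment; what a row does not reach only later rows make up. A row lasts 1/10 s, in which the tool goes at most 50 mm and 8.59 degrees, less where a joint would pass 70% of its speed; a pose out of reach is approached as far as the arm can. A call with a gripper value outside its range is refused whole. The fingers move at their own pace and stop on an object; FORCE is the grip in N (left out, the last holds). Time passes only in rows, so rows that repeat a pose let the fingers close. It gives the time, the measured TCP pose, the force, the opening and the grip force at its end, in the units of the state.
- manip.read_state(): the state, without advancing time (a new reading comes with each control period).
- manip.camera(name): name is "scene" or "top"; returns the picture (420x560x3 uint8, red, green, blue); there is no depth.
- manip.camera_params(name): a dict with "fovy" (degrees; the focal length in pixels is half the picture's height over the tangent of half this angle, whatever the lens; pixels are square), "cx", "cy" (the principal point, pixels), "origin" and "attitude" of the camera in the world. Camera axes: x right, y down, z forward; pixel columns grow to the right and rows downward; lengths in mm; the calibration is good to about 2 mm. A picture is of the moment at which its call begins. camera_params takes no time and is no camera call.
- manip.sign_off(): hands the job in; it is judged then, once.
The state is a dict: "clock": time; "joints": joint angles; "qd": joint speeds; "effort": joint torques, N m; "eef_pos": TCP position; "eef_rot": TCP orientation; "wrist_force": force on the tool from outside, world axes, zero at the start; "moment": the same for the moment, N m; "finger_gap": finger opening in mm; "finger_force": force on a finger pad.
Only numpy, scipy, OpenCV 4.12 (cv2) and the standard library are available. Lean on these libraries where they do the work, as an engineer would, in place of code of your own. Each camera call takes 0.05 s, during which the arm holds its last target. There are 200 camera calls.

## Working session

There is one attempt and no reset: what is moved stays moved. The work goes in short steps, Python scripts to look and compute and a shell command to move; the robot and the scene stay as the last step left them, time stands still between calls to the robot, and variables do not carry over. Pictures are saved under pics/ and viewed, at most 10 in all, crops included, and the job is handed in when it is done.

```bash
mkdir -p pics; python3 - <<'E'
from cell import manip
import cv2
print(manip.tip_reach, manip.read_state())
for n in("scene","top"):
    cv2.imwrite(f"pics/{n}0.png",manip.camera(n)[:,:,::-1]); print(manip.camera_params(n))
E
```

```text
14.0 {'clock': 0.0, 'joints': array([ 1.19841861e+00,  3.00467629e-01,  1.52159217e+00,  6.13697330e-06,
        1.32071793e+00, -6.66099863e-02]), 'qd': array([ 0.0003566 , -0.00060911,  0.00106262, -0.00043896, -0.00142876,
       -0.00110522]), 'effort': array([-3.23398643e-03, -5.31807268e+01, -3.52729905e+01,  7.07159517e-02,
        2.44596071e-02, -1.13248911e-04]), 'eef_pos': array([165.47720149, 524.24783892, 218.88354011]), 'eef_rot': array([-3.14041059e+00, -8.48110259e-05,  2.83582335e+00]), 'wrist_force': array([ 0.07319862,  0.70587809, -0.11659982]), 'moment': array([ 0.0280396 , -0.02483089, -0.00588801]), 'finger_force': 0.0, 'finger_gap': 93.80915394800763}
{'fovy': 56.18119763291187, 'cx': 279.7239051010018, 'cy': 215.67425205852743, 'origin': array([1331.24620456,  402.76170297,  771.11047153]), 'attitude': array([-2.26252336,  0.01384484,  2.03456048])}
{'fovy': 55.295237520447316, 'cx': 281.2102950968937, 'cy': 205.80259796141894, 'origin': array([ 403.33156828,   11.3369825 , 1209.9226592 ]), 'attitude': array([-2.99168543,  0.00451681, -1.55577368])}
```

View pics/top0.png

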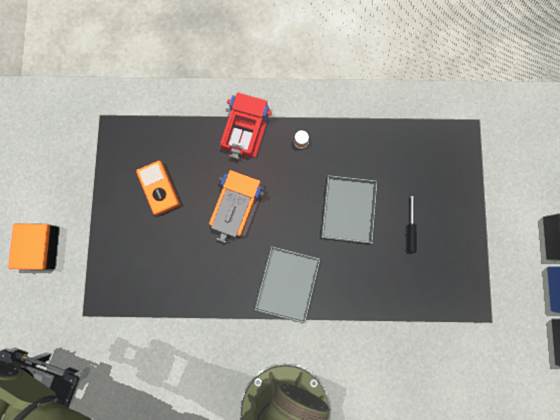

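View pics/scene0.png

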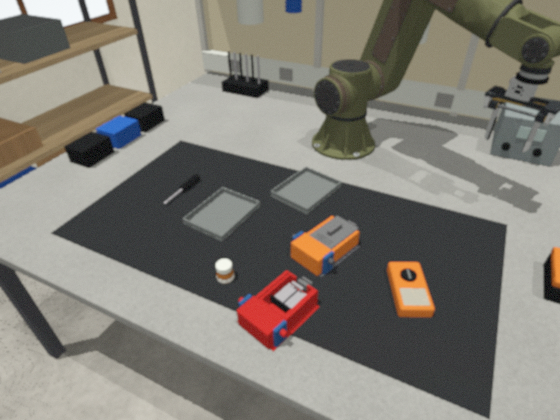

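The top view has the robot at the bottom, with world x up and world y to the left. The case is near (237,205) with its tab at (224,238). The target tray is at (348,210), the right-hand one of the two. The driver is to its right, the jar at (301,139) and the meter at (157,187).

```bash
cat > h.py <<'E'
import numpy as np,cv2
from cell import manip
from scipy.spatial.transform import Rotation as R
def cast(n,uv,z):
    p=manip.camera_params(n); f=210/np.tan(np.radians(p['fovy']/2))
    uv=np.atleast_2d(np.asarray(uv,float)); d=np.c_[(uv-[p['cx'],p['cy']])/f,np.ones(len(uv))]
    d=d@R.from_euler('xyz',p['attitude']).as_matrix().T; o=np.array(p['origin'])
    return (o+d*((z-o[2])/d[:,2])[:,None])
def proj(n,X):
    p=manip.camera_params(n); f=210/np.tan(np.radians(p['fovy']/2))
    c=(np.atleast_2d(X)-p['origin'])@R.from_euler('xyz',p['attitude']).as_matrix()
    return c[:,:2]/c[:,2:]*f+[p['cx'],p['cy']]
E
python3 - <<'E'
from h import *
np.set_printoptions(precision=1,suppress=True)
im=cv2.imread("pics/top0.png"); hsv=cv2.cvtColor(im,cv2.COLOR_BGR2HSV)
m=cv2.inRange(hsv,(8,150,120),(22,255,255)); m[:,:200]=0
cs=cv2.findContours(m,0,2)[0]; c=max(cs,key=cv2.contourArea)
print("orange",cv2.contourArea(c),cv2.minAreaRect(c),cv2.boundingRect(c))
g=cv2.inRange(hsv,(0,0,70),(180,60,190)); g[:,:310]=0;g[:,390:]=0;g[:165]=0;g[255:]=0
c=max(cv2.findContours(g,0,2)[0],key=cv2.contourArea); r=cv2.minAreaRect(c)
b=cast("top",cv2.boxPoints(r),22);print("tray",r,b,b.mean(0),[np.linalg.norm(b[i]-b[i-1]) for i in range(4)])
a=cv2.resize(im[160:250,195:280],None,fx=6.6,fy=6.6,interpolation=cv2.INTER_CUBIC)
s=cv2.imread("pics/scene0.png")[205:285,280:370]
s=cv2.resize(s,None,fx=5.0,fy=5.0,interpolation=cv2.INTER_CUBIC)
cv2.imwrite("pics/zt.png",a)
cv2.imwrite("pics/zs.png",s)
E
```

```text
orange 791.0 ((234.73971557617188, 202.5274200439453), (34.527137756347656, 59.22282409667969), 20.556047439575195) (209, 170, 52, 66)
tray ((349.5, 209.5), (89.0, 79.0), 90.0) [[ 709.5  -66.3   22. ]
 [ 712.8 -306.4   22. ]
 [ 443.9 -299.6   22. ]
 [ 440.5  -67.5   22. ]] [ 576.7 -184.9   22. ] [np.float64(269.0020352824771), np.float64(240.07626787452045), np.float64(268.95595140323326), np.float64(232.18138739786576)]
```

View pics/zt.png

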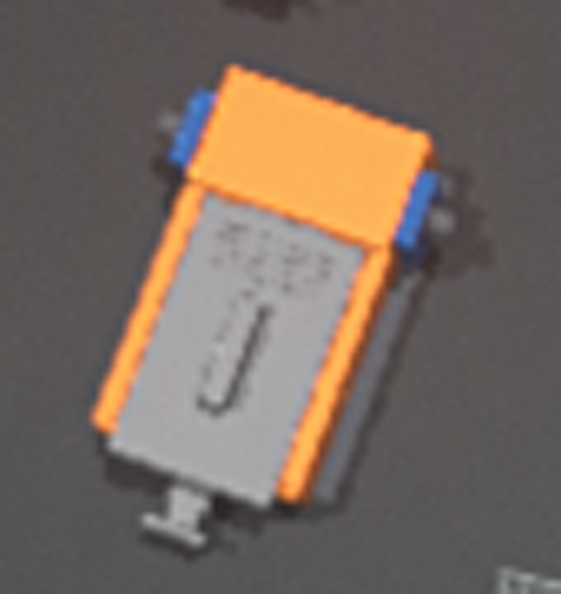

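The zoom shows the ledge corners at crop (230,66), (432,135), (385,248) and (190,180). The near rim ends are at (94,425) and (300,500). The pad bar spans (148,520) to (203,545), and the grip bar (265,310) to (215,405).

```bash
python3 - <<'E'
from h import *
np.set_printoptions(precision=1,suppress=True)
im=cv2.imread("pics/top0.png"); hsv=cv2.cvtColor(im,cv2.COLOR_BGR2HSV)
print(hsv[210,348],hsv[210,390],hsv[182,348])
g=cv2.inRange(hsv,(0,0,90),(180,80,255)); g[:,:310]=0;g[:,390:]=0;g[:165]=0;g[255:]=0
c=max(cv2.findContours(g,0,2)[0],key=cv2.contourArea); r=cv2.minAreaRect(c)
b=cast("top",cv2.boxPoints(r),22);print("tray",r,b,b.mean(0),[np.linalg.norm(b[i]-b[i-1]) for i in range(4)])
px=lambda u:(np.array(u,float)+.5)/6.6-.5+[195,160]
U=[(230,66),(432,135),(385,248),(190,180),(94,425),(300,500)]
L=np.array([(95,48),(95,-48),(40,-48),(40,48),(-75,48),(-75,-48)],float);Z=[58]*4+[50]*2
W=np.array([cast("top",px(u),z)[0][:2] for u,z in zip(U,Z)])
A=L-L.mean(0);B=W-W.mean(0);H=A.T@B
th=np.arctan2(H[0,1]-H[1,0],H[0,0]+H[1,1]);Rm=np.array([[np.cos(th),-np.sin(th)],[np.sin(th),np.cos(th)]])
t=W.mean(0)-Rm@L.mean(0);print("case yaw",th,"t",t,"\nres",(W-L@Rm.T-t))
loc=lambda p:(p-t)@Rm
for n,u,z in(("padL",(148,520),33),("padR",(203,545),33),("gripfar",(265,310),66),("gripnear",(212,408),66),("neck",(187,490),34)):
    p=cast("top",px(u),z)[0,:2];print(n,p,loc(p))
for n,l in(("padzone",(-107,0)),("grip?",(-22,0))):print(n,Rm@l+t)
sc=lambda l,z:proj("scene",[[*(Rm@l+t),z]])[0]
for l,z in(((95,48),58),((95,-48),58),((40,48),58),((-107,0),33)):print(l,sc(l,z))
print("casey in world",Rm[:,1])
E
```

```text
[ 83  14 166] [130   9  84] [ 75  12 166]
tray ((349.52874755859375, 208.70774841308594), (51.440284729003906, 64.2473373413086), 5.617580413818359) [[ 487.5  -99.2   22. ]
 [ 681.5 -118.2   22. ]
 [ 668.  -272.8   22. ]
 [ 474.9 -250.2   22. ]] [ 578.  -185.1   22. ] [np.float64(151.58592155660472), np.float64(194.89060466544166), np.float64(155.25332125175018), np.float64(194.48970229517118)]
case yaw -0.32730389508273294 t [577.8 158.7] 
res [[-0.2 -0.2]
 [ 0.5 -0.2]
 [ 1.3  1.7]
 [-0.2 -1.9]
 [-0.3  0.7]
 [-1.1 -0.2]]
padL [481.6 206.3] [-106.4   14.2]
padR [470.9 181.5] [-108.6  -12.8]
gripfar [571.9 153.2] [-3.8 -7. ]
gripnear [528.5 174.9] [-51.9  -0.5]
neck [495.2 189.3] [-88.1   2.4]
padzone [476.5 193.1]
grip? [557.  165.7]
(95, 48) [317.8 261.1]
(95, -48) [290.1 242.5]
(40, 48) [331.9 250. ]
(-107, 0) [351.1 222.2]
casey in world [0.3 0.9]
```

View pics/zs.png

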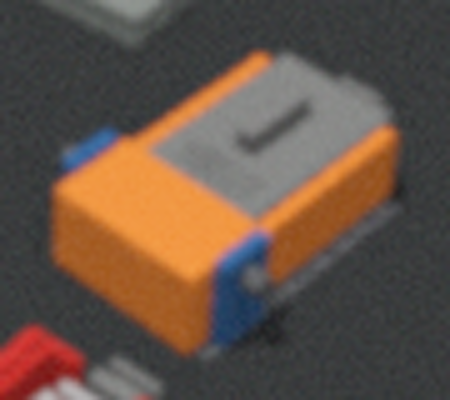

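```bash
cat >> h.py <<'E'
T=np.array([577.8,158.7]);TH=-0.3273
def c2w(x,y): return T+np.array([x*np.cos(TH)-y*np.sin(TH),x*np.sin(TH)+y*np.cos(TH)])
def w2c(p): d=np.asarray(p)[:2]-T; return np.array([d[0]*np.cos(TH)+d[1]*np.sin(TH),-d[0]*np.sin(TH)+d[1]*np.cos(TH)])
def shift(target,pos=None,yaw=None):
    s=manip.read_state(); M=R.from_euler('xyz',s['eef_rot']).as_matrix()
    return (M.T@(np.array(target)-(s['eef_pos'] if pos is None else pos)))/10
def st():
    s=manip.read_state();print(round(s['clock'],2),'case',w2c(s['eef_pos']).round(1),'pos',s['eef_pos'].round(1),'rot',s['eef_rot'].round(4),'F',s['wrist_force'].round(2),s['finger_gap'].round(1),s['finger_force'])
E
python3 - <<'E'
from h import *
np.set_printoptions(precision=2,suppress=True)
p0=[165.578,524.474,219.446]
print(shift([*c2w(-150,0),120],p0),shift([*c2w(-150,0),31],p0))
E
```

```text
[-35.33 -22.14   9.96] [-35.33 -22.13  18.86]
```

```bash
python3 -m creep '[[-1,[-3.2,-2,0],0],[-1,[-6.4,-4,0],0],[-1,[-9.6,-6,0],0.25],[-1,[-12.8,-8,0.5],0.25],[-1,[-16,-10,1],0.25],[-1,[-19.2,-12,2],0.25],[-1,[-22.4,-14,3],0.25],[-1,[-25.6,-16,4],0.25],[-1,[-28.8,-18,5],0.25],[-1,[-32,-20,7],0.25],[-1,[-35.33,-22.14,10],0.25],[-1,[-35.33,-22.14,10],0.25]]' 20; python3 -c "
from h import *
st()"
```

```text
clock: 1.3
eef_pos: [436.2, 203.6, 116.0]
eef_rot: [-3.138, -0.004, 2.81]
wrist_force: [-0.2, 0.3, 0.2]
finger_gap: 2.1
finger_force: 0.0Traceback (most recent call last):
  File "<string>", line 3, in <module>
    st()
    ~~^^
  File "h.py", line 20, in st
    s=manip.read_state();print(round(s['clock'],2),'case',w2c(s['eef_pos']).round(1),'pos',s['eef_pos'].round(1),'rot',s['eef_rot'].round(4),'F',s['wrist_force'].round(2),s['finger_gap'].round(1),s['finger_force'])
                                                                                                                                                                           ^^^^^^^^^^^^^^^^^^^^^
AttributeError: 'float' object has no attribute 'round'
```

```bash
sed -i "s/s\['finger_gap'\].round(1)/s['finger_gap']/" h.py; python3 -m creep '[[-1,[0,0,2.5],0],[-1,[0,0,5],0],[-1,[0,0,7],0],[-1,[0,0,8.2],0],[-1,[0,0,8.8],0],[-1,[0,0,8.8],0],[-1,[0,0,8.8],0],[-1,[0,0,8.8],0]]' >/dev/null; python3 -c "
from h import *
st()"
```

```text
2.1 case [-149.6    0.4] pos [436.2 207.2  32.3] rot [3.1407e+00 1.1000e-03 2.8141e+00] F [ 0.3  -0.11 -0.38] 0.5373117274866471 0.0
```

```bash
python3 -m creep '[[-1,[-0.7,0,0],0],[-1,[-1.5,0,0],0],[-1,[-1.9,0,0],0],[-1,[-2.2,0,0],0],[-1,[-2.3,0,0],0],[-1,[-2.4,0,0],0],[-1,[-2.5,0,0],0],[-1,[-2.5,0,0],0]]' >/dev/null; python3 -c "
from h import *
st()"
python3 -m creep '[[-1,[-0.07,0,0],0],[-1,[-0.14,0,0],0],[-1,[-0.2,0,0],0],[-1,[-0.2,0,0],0]]' >/dev/null; python3 -c "
from h import *
st()"
python3 -m creep '[[-1,[-0.07,0,0],0],[-1,[-0.14,0,0],0],[-1,[-0.2,0,0],0],[-1,[-0.2,0,0],0]]' >/dev/null; python3 -c "
from h import *
st()"
```

```text
2.9 case [-1.25e+02  1.00e-01] pos [459.5 199.   31.4] rot [-3.1416 -0.      2.8141] F [-0.45  0.24 -0.27] 0.25732512978013217 0.0
3.3 case [-1.229e+02  1.000e-01] pos [461.5 198.3  31.5] rot [3.1416e+00 1.0000e-04 2.8140e+00] F [-0.73 -0.48 -1.08] 0.6016392185206193 0.0
3.7 case [-1.209e+02  1.000e-01] pos [463.4 197.6  31.5] rot [-3.1416  0.      2.814 ] F [-0.22  0.47  0.09] 0.39317743811351996 0.0
```

```bash

python3 -m creep '[[-1,[-0.07,0,0],0],[-1,[-0.14,0,0],0],[-1,[-0.2,0,0],0],[-1,[-0.2,0,0],0]]' >/dev/null; python3 -c "
from h import *
st()"
python3 -m creep '[[-1,[-0.07,0,0],0],[-1,[-0.14,0,0],0],[-1,[-0.2,0,0],0],[-1,[-0.2,0,0],0]]' >/dev/null; python3 -c "
from h import *
st()"
```

```text
4.1 case [-119.    0.] pos [465.2 197.   31.4] rot [-3.1415e+00 -2.0000e-04  2.8139e+00] F [-0.21 -0.44  0.47] 0.5131923087204917 0.02348406007513404
4.5 case [-117.3   -0. ] pos [466.7 196.4  31.3] rot [-3.1412e+00 -9.0000e-04  2.8139e+00] F [-5.41  1.77  1.9 ] 0.6511697359037288 2.484582457691431
```

```bash

python3 -m creep '[[-1,[-0.05,0,0],0],[-1,[-0.1,0,0],0],[-1,[-0.15,0,0],0],[-1,[-0.15,0,0],0]]' >/dev/null; python3 -c "
from h import *
st()"
python3 -m creep '[[-1,[-0.05,0,0],0],[-1,[-0.1,0,0],0],[-1,[-0.1,0,0],0],[-1,[-0.1,0,0],0]]' >/dev/null; python3 -c "
from h import *
st()"
```

```text
4.9 case [-116.   -0.] pos [468.  196.   31.3] rot [-3.1411e+00 -1.3000e-03  2.8140e+00] F [-6.    2.3   2.37] 0.5801940473860643 3.249360825866461
5.3 case [-1.151e+02 -1.000e-01] pos [468.8 195.6  31.3] rot [-3.141e+00 -1.500e-03  2.814e+00] F [-7.21  2.12  3.15] 0.5916043653200864 3.7304633483290672
```

```bash

python3 -m creep '[[-1,[-0.03,0,0],0],[-1,[-0.07,0,0],0],[-1,[-0.07,0,0],0],[-1,[-0.07,0,0],0]]' >/dev/null; python3 -c "
from h import *
st()
import cv2
im=manip.camera('scene')[205:285,280:370,::-1]
cv2.imwrite('pics/zs1.png',cv2.resize(im,None,fx=5,fy=5,interpolation=cv2.INTER_CUBIC))"
```

```text
5.7 case [-1.144e+02 -1.000e-01] pos [469.4 195.4  31.3] rot [-3.141e+00 -1.600e-03  2.814e+00] F [-6.81  2.59  3.34] 0.21070383371290657 3.7643214873969555
```

View pics/zs1.png

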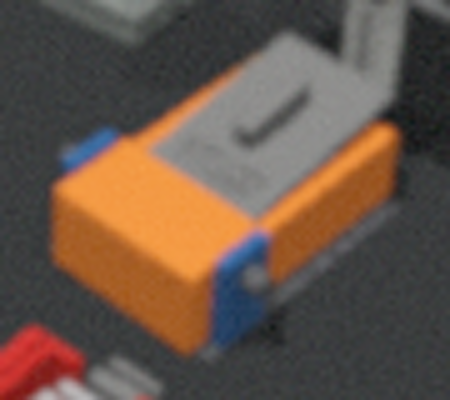

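The cover's near edge has risen: its corner moved from crop (280,52) to (290,30), so it has sprung. Next I retreat, lift, and go above the grip bar.

```bash

python3 -m creep '[[-1,[0.5,0,0],0],[-1,[1.5,0,0],0],[-1,[3,0,0],0],[-1,[3,0,-1.5],0],[-1,[3,0,-5],0],[-0.2,[2,0,-9],0],[-0.2,[-2,0,-10],0],[-0.2,[-6,0,-10],0],[-0.2,[-8.5,0,-10],0],[-0.2,[-8.9,0,-10],0],[-0.2,[-8.9,0,-10],0],[-0.2,[-8.9,0,-10],0]]' 3 >/dev/null; python3 -c "
from h import *
st()
import cv2
im=manip.camera('scene'); cv2.imwrite('pics/s2.png',im[:,:,::-1]);t=manip.camera('top'); cv2.imwrite('pics/t2.png',t[:,:,::-1])
a=cv2.resize(im[180:290,270:380,::-1],None,fx=5,fy=5,interpolation=2)
cv2.imwrite('pics/z2.png',a)
for z in (66,75):
  for x in(-3,-53):print(proj('scene',[[*c2w(x,0),z]]))"
```

```text
6.95 case [-25.8   0.2] pos [553.4 167.2 131.3] rot [-3.1414e+00 -3.0000e-04  2.8145e+00] F [-0.59 -0.42 -0.04] 37.685558569758584 0.0
[[328.51825693 230.94305393]]
[[340.25991081 222.25821044]]
[[328.73882792 228.42373812]]
[[340.53772339 219.75524283]]
```

View pics/z2.png

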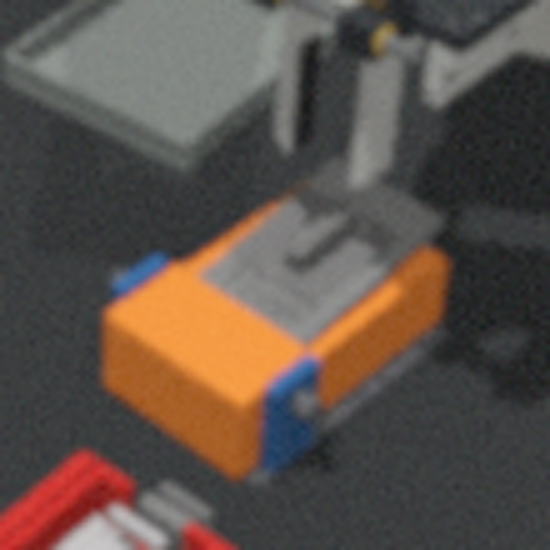

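The cover is up, and the grip bar's far end at about (328,232) px agrees with the prediction. The open fingers are above the bar, so I descend.

```bash

python3 -m creep '[[-0.2,[0,0,1.5],0],[-0.2,[0,0,3.2],0],[-0.2,[0,0,4.2],0],[-0.2,[0,0,4.8],0],[-0.2,[0,0,4.8],0],[-0.2,[0,0,4.8],0]]' 3 >/dev/null; python3 -c "
from h import *
st()"
python3 -m creep '[[-0.2,[0,0,0.2],0],[-0.2,[0,0,0.4],0],[-0.2,[0,0,0.5],0],[-0.2,[0,0,0.5],0],[-0.2,[0,0,0.5],0]]' 3 >/dev/null; python3 -c "
from h import *
st()"
```

```text
7.65 case [-24.6   0.2] pos [554.6 166.8  84. ] rot [3.1412e+00 6.0000e-04 2.8141e+00] F [ 0.1  -0.13  0.3 ] 37.817769806405316 0.0
8.15 case [-24.7   0.1] pos [554.4 166.7  78.5] rot [3.1415e+00 1.0000e-04 2.8139e+00] F [-0.23 -0.06 -0.16] 37.64856583306611 0.0
```

Down another 2 mm, then close softly.

```bash

python3 -m creep '[[-0.2,[0,0,0.1],0],[-0.2,[0,0,0.2],0],[-0.2,[0,0,0.2],0],[-0.2,[0,0,0.2],0]]' 3 >/dev/null; python3 -c "
from h import *
st()"
python3 -m creep '[[-0.6,[0,0,0],0],[-0.7,[0,0,0],0],[-0.75,[0,0,0],0],[-0.8,[0,0,0],0],[-0.9,[0,0,0],0],[-1,[0,0,0],0],[-1,[0,0,0],0],[-1,[0,0,0],0],[-1,[0,0,0],0]]' 3 >/dev/null; python3 -c "
from h import *
st()"
```

```text
8.55 case [-24.8   0.1] pos [554.4 166.7  76.4] rot [-3.1416 -0.      2.8139] F [ 0.14 -0.26 -0.52] 37.3004641462876 0.0
9.45 case [-24.7   0. ] pos [554.4 166.7  76.4] rot [-3.1416  0.      2.814 ] F [-0.05  0.41 -0.65] 11.801255111778744 2.9997584223747253
```

```bash

python3 -m creep '[[-1,[0,0,0],0],[-1,[0,0,0],0],[-1,[0.1,0,-0.02],0],[-1,[0.2,0,-0.05],0],[-1,[0.3,0,-0.1],0],[-1,[0.4,0,-0.1],0],[-1,[0.4,0,-0.1],0]]' 25 >/dev/null; python3 -c "
from h import *
st()"
python3 -m creep '[[-1,[0.15,0,0],0],[-1,[0.3,0,0],0],[-1,[0.45,0,-0.1],0],[-1,[0.6,0,-0.1],0],[-1,[0.75,0,-0.2],0],[-1,[0.8,0,-0.2],0],[-1,[0.8,0,-0.2],0]]' >/dev/null; python3 -c "
from h import *
st()"
```

```text
10.15 case [-28.9   0.1] pos [550.5 168.   77.5] rot [ 3.1416 -0.      2.814 ] F [0.17 0.12 0.01] 11.699589140821907 24.99953806400299
10.85 case [-36.8   0.1] pos [543.  170.6  79.5] rot [3.1415e+00 1.0000e-04 2.8140e+00] F [-1.04 -0.57 -1.46] 11.872470148257522 24.99949961900711
```

Drawn back 12 mm with little force. Lifting slowly, then checking by picture.

```bash

python3 -m creep '[[-1,[0,0,-0.2],0],[-1,[0,0,-0.5],0],[-1,[0,0,-0.9],0],[-1,[0,0,-1.4],0],[-1,[0,0,-1.4],0]]' >/dev/null; python3 -c "
from h import *
st()"
python3 -m creep '[[-1,[0,0,-1],0],[-1,[0,0,-2.5],0],[-1,[0,0,-4],0],[-1,[0,0,-5.5],0],[-1,[0,0,-7],0],[-1,[0,0,-8],0],[-1,[0,0,-8],0],[-1,[0,0,-8],0]]' >/dev/null; python3 -c "
from h import *
st()
im=manip.camera('scene'); cv2.imwrite('pics/s3.png',im[:,:,::-1])
np.set_printoptions(precision=2,suppress=True)
cv2.imwrite('pics/z3.png',cv2.resize(im[130:290,250:410,::-1],None,fx=3.5,fy=3.5,interpolation=2))"
```

```text
11.35 case [-36.4   0.3] pos [543.4 170.6  94.4] rot [3.1408e+00 1.2000e-03 2.8140e+00] F [-0.59 -0.05 -0.76] 11.853054834889274 24.999491572380066
12.15 case [-36.9  -0. ] pos [542.9 170.5 173.1] rot [-3.1414e+00 -3.0000e-04  2.8140e+00] F [-0.25 -0.26 -0.22] 11.409007811324 24.99952733516693
```

View pics/z3.png

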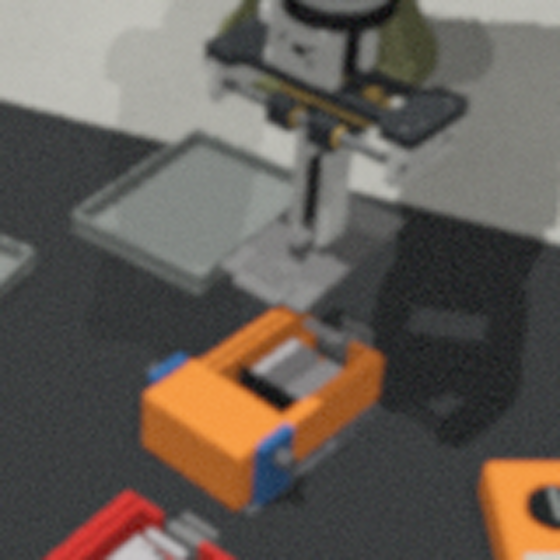

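The cover is lifted clear, held by the bar; the empty bay is visible at crop (290,365). Computing the move to the tray.

```bash
python3 - <<'E'
from h import *
np.set_printoptions(precision=2,suppress=True)
p=manip.read_state()['eef_pos']
print(shift([562,-183,p[2]]))
E
```

```text
[-13.2  -32.85   0.01]
```

```bash

python3 -m creep '[[-1,[-0.4,-1,0],0],[-1,[-1.4,-3.5,0],0],[-1,[-2.8,-7,0],-0.5],[-1,[-4.2,-10.5,0],-1],[-1,[-5.6,-14,0],-1.5],[-1,[-7,-17.5,0],-2],[-1,[-8.4,-21,0],-2.5],[-1,[-9.8,-24.5,0],-2.5],[-1,[-11.2,-28,0],-2.5],[-1,[-12.4,-31,0],-2.5],[-1,[-13,-32.4,0],-2.5],[-1,[-13.2,-32.85,0],-2.5]]' >/dev/null
python3 -m creep '[[-1,[0,0,0],0],[-1,[0,0,2],0],[-1,[0,0,5],0],[-1,[0,0,8],0],[-1,[0,0,9],0],[-1,[0,0,9],0],[-1,[0,0,9],0]]' >/dev/null; python3 -c "
from h import *
st()
im=manip.camera('scene'); cv2.imwrite('pics/s4.png',im[:,:,::-1])
cv2.imwrite('pics/z4.png',cv2.resize(im[100:280,150:350,::-1],None,fx=3.3,fy=3.3,interpolation=2))"
```

```text
14.1 case [  95.7 -328. ] pos [ 563.  -182.6   84.8] rot [-3.1412e+00  1.5000e-03  3.0328e+00] F [-0.   -0.41 -0.34] 12.053455955596252 24.999520182609558
```

View pics/z4.png

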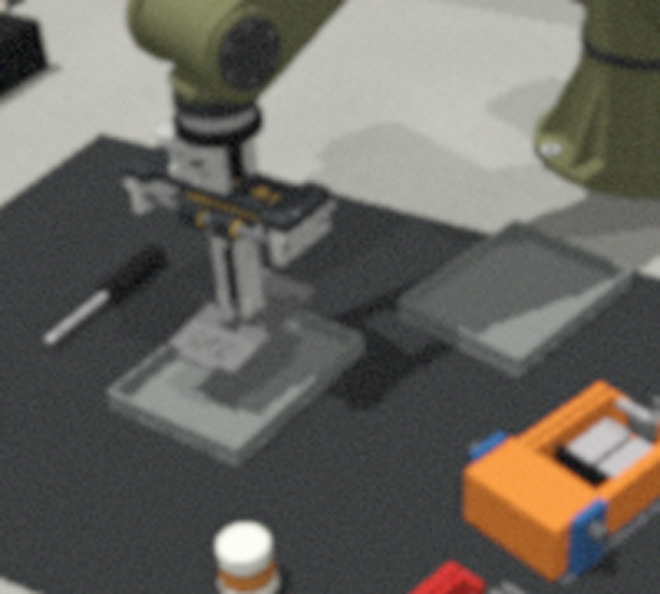

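The cover is over the target tray with its far end at crop (225,365), inside the walls. Lowering and feeling for the floor.

```bash

python3 -m creep '[[-1,[0,0,1],0],[-1,[0,0,2],0],[-1,[0,0,2.8],0],[-1,[0,0,3.2],0],[-1,[0,0,3.4],0],[-1,[0,0,3.4],0],[-1,[0,0,3.4],0]]' >/dev/null; python3 -c "
from h import *
st()"
python3 -m creep '[[-1,[0,0,0.1],0],[-1,[0,0,0.2],0],[-1,[0,0,0.3],0],[-1,[0,0,0.3],0]]' 8 >/dev/null; python3 -c "
from h import *
st()"
```

```text
14.85 case [  95.3 -328.5] pos [ 562.4 -183.    49.7] rot [-3.1415e+00  4.0000e-04  3.0321e+00] F [ 0.07  0.12 -0.13] 11.781188245797013 24.99947190284729
15.25 case [  95.2 -328.5] pos [ 562.3 -183.    46.5] rot [-3.1416e+00  1.0000e-04  3.0321e+00] F [-0.13 -0.05  0.51] 12.111761886212307 8.000083565711975
```

```bash

python3 -m creep '[[-1,[0,0,0.1],0],[-1,[0,0,0.2],0],[-1,[0,0,0.3],0],[-1,[0,0,0.3],0]]' 5 >/dev/null; python3 -c "
from h import *
st()"
python3 -m creep '[[-1,[0,0,0.1],0],[-1,[0,0,0.2],0],[-1,[0,0,0.2],0],[-1,[0,0,0.2],0]]' 3 >/dev/null; python3 -c "
from h import *
st()"
```

```text
15.65 case [  95.1 -328.5] pos [ 562.2 -182.9   43.3] rot [ 3.1415e+00 -2.0000e-04  3.0322e+00] F [-0.26  0.06  0.18] 11.665848328497187 4.999966621398926
16.05 case [  95.1 -328.5] pos [ 562.3 -183.    41.4] rot [ 3.1416e+00 -1.0000e-04  3.0321e+00] F [-0.77 -0.18 -0.47] 11.661836441730163 3.0000675469636917
```

```bash

python3 -m creep '[[-1,[0,0,0.1],0],[-1,[0,0,0.1],0],[-1,[0,0,0.1],0],[-0.7,[0,0,0.1],0],[-0.6,[0,0,0.1],0],[-0.5,[0,0,0.1],0],[-0.4,[0,0,0.1],0],[-0.4,[0,0,0],0]]' 3 >/dev/null; python3 -c "
from h import *
st()"
python3 -m creep '[[-0.4,[0,0,-0.5],0],[-0.4,[0,0,-1.5],0],[-0.4,[0,0,-4],0],[-0.4,[0,0,-8],0],[-0.4,[0,0,-12],0],[-0.4,[1,4,-13],0],[-0.4,[2,9,-13],0],[-0.4,[3,14,-13],0],[-0.4,[3,18,-13],0],[-0.4,[3,20,-13],0],[-0.4,[3,20,-13],0],[-0.4,[3,20,-13],0]]' >/dev/null; python3 -c "
from h import *
st()
im=manip.camera('scene'); t=manip.camera('top')
a=cv2.resize(im[140:260,170:290,::-1],None,fx=3.3,fy=3.3,interpolation=2);b=cv2.resize(t[160:260,300:400,::-1],(396,396),interpolation=2)
cv2.imwrite('pics/z5.png',np.hstack([a,b]))
for n in('scene','top'):
  for q in ((-83,38),(-83,-38),(38,-38),(38,38)):
    c,s=np.cos(-.107),np.sin(-.107);x,y=q[0]+12,q[1]
    uv=proj(n,[[578+c*x-s*y,-185+s*x+c*y,24.5]])[0]
    print(n,((uv-[170,140])*3.3 if n=='scene' else (uv-[300,160])*3.96+[396,0]).round())
"
```

```text
16.85 case [  95.  -328.5] pos [ 562.2 -182.9   41.3] rot [ 3.1415e+00 -3.0000e-04  3.0321e+00] F [ 0.36 -0.52 -0.04] 27.998801081826453 0.0
18.05 case [  22.7 -140. ] pos [554.3  18.9 172. ] rot [-3.1414e+00  5.0000e-04  3.0328e+00] F [-1.01  0.28  0.09] 27.96117977451021 0.0
scene [248. 201.]
scene [185. 176.]
scene [102. 243.]
scene [166. 272.]
top [533. 278.]
top [634. 290.]
top [649. 132.]
top [549. 120.]
```

View pics/z5.png

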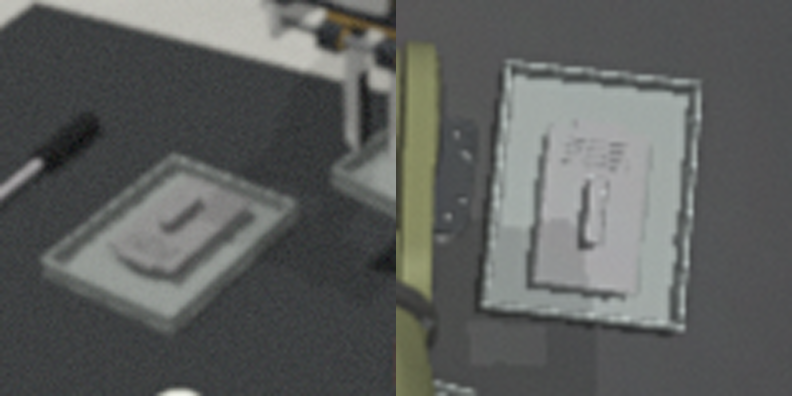

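In the top view (right half) the cover's corners are at about (552,122), (652,138), (634,293) and (533,285). These lie within about 7 crop pixels (roughly 5 mm) of the prediction for a flat cover on the floor. It is right way up and inside the walls, and the fingers are clear.

```bash
python3 -c "
from cell import manip
print(manip.sign_off())"
```

```text
the job is handed in; nothing more can be done
None
```

The job is handed in at about 18 s (the hand-in gave no verdict): the tab was pressed at about 8 N until the cover sprang up, and the cover was lifted off and, by the last pictures, lies flat, right way up, in the right-hand tray.

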